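Vent the culture chamber and hold its sprung lid at the mark

TASK

Press the orange vent plunger in front of the culture chamber all the way down to its stop while the lid is still shut, and let it spring back up. Then take the lid by its blue bar handle and lift it against its spring until the red pointer on the lid's end points at the middle of the green marker on the scale, and finish while still holding it there, steady: do not let go. Leave the amber bottle, the dish, the tip box and the green marker where they are.

Things in the scene. Friction and masses are not known exactly. Their poses are not given: they have to be found in the camera images.
- plunger_top (a point): centre of the top face of the orange plunger cap (32 mm across, top 100 mm above the table when up), on a grey valve block 46 x 40 mm and 62 mm high, topped by a steel collar 34 mm across up to 74 mm, that stands against the front rail of the white chamber; z points up. A spring resists with about 2 N at first and 5.5 N at the stop.
- plunger (a joint): plunger travel in m: 0 up, 0.012 fully down on its stop; springs back when let go
- handle (a point): the blue handle on the lid: a level round bar 12 mm thick; its origin is the middle of the bar, its x axis runs along the bar (parallel to the hinge). The straight bar is 110 mm long between two posts at its ends, and its middle line stands 45 mm above the lid's top face, 152 mm above the table when the lid is shut. It turns with the lid; its z axis is the lid's normal.
- hinge (a point): middle of the lid's hinge line, 85 mm above the table; its x axis is the hinge line, its -y points along the lid to the front, z is the lid's normal (the frame turns with the lid). The bar handle is 165 mm in front of it (-y) and 67 mm along +z. The white lid is 220 (x) x 222 (y) x 20 mm, on a chamber 220 x 230 mm and 85 mm high.
- lid (a joint): lid angle in rad: 0 shut, grows as the front edge lifts, stop at 1.2. A spring and the lid's weight pull it shut with about 4 to 7 N at the handle; it falls shut if let go.
- pointer (a point): tip of the red pointer on the lid's +x end, 150 mm from the hinge line; turns with the lid, its y axis runs along the pointer
- mark (a joint): angle in rad of the middle of the green marker about the same hinge line, measured like the lid's (pointer and marker line up when lid equals mark); somewhere between 0.35 and 0.7, stiff, not to be moved
- mark_center (a point): middle of the green marker block (24 x 36 x 24.5 mm) on the curved white scale, 175 mm from the hinge line, 20 mm out from the chamber's +x end; its y axis runs radially to the hinge line. A black line shows its middle. The block spans 0.07 rad (4 degrees) each way.
- bottle: bystander: amber bottle with blue cap, 60 mm across, 130 mm high; origin at the centre of its underside
- dish: bystander: lidded round dish, 62 mm across, 18 mm high; origin at the centre of its underside
- tip_box: bystander: blue and white pipette tip box, 115 x 75 x 57 mm; origin at the centre of its underside
Mind the look-alikes: they are no part of the job. What is shaped like the part that bears plunger_top but purple is not meant.

How it is judged:
On the way, in this order (a step that is already met when the one before it is completed fails the run):
1. the plunger is pressed down to its stop with the lid shut (value of joint plunger above 0.0105 m and value of joint lid below 0.06 rad), for 0.1 s.
2. the plunger is back up and the lid is held by its bar with the pointer in the green marker (value of joint plunger below 0.002 m and angle between the y axis of pointer and the y axis of mark_center, either way round below 0.07 rad and contact force between the fingers and lid above 1.5 N and distance between the grasp point and handle below 0.07 m), for 0.5 s.
At the end, for the whole second after the job is handed in: Fingers hold the still lid (<0.1 rad/s) by its bar (>1.5 N, grasp within 70 mm of the bar's middle), pointer within 0.07 rad of the marker's middle; plunger up (<2 mm down); bottle, dish and tip box upright (<0.2 rad), moved <20 mm (all of step 2 and velocity of joint lid between -0.1 and 0.1 rad/s and distance of each of bottle, dish, tip_box from where it was at the start of the episode below 0.02 m and angle between each of bottle, dish, tip_box's own z axis and vertical below 0.2 rad); the arm keeps its last pose, push and grip.
It fails at once if the green marker is pushed along its scale by more than 6 mm (distance of mark_center from where it was at the start of the episode above 0.006 m).
It fails at once if a bystander is knocked over or pushed away by more than 30 mm (distance of any of bottle, dish, tip_box from where it was at the start of the episode above 0.03 m or angle between any of bottle, dish, tip_box's own z axis and vertical above 0.4 rad).
It also fails if it takes over 42 s, if anything falls off the work surface, if the arm or the gripper's body presses on something with over 40 N, if the wrist force passes 120 N, or if a joint passes its speed limit or range.

ROBOT

A 7-joint arm with a two-finger parallel gripper is mounted at the origin on the work surface. World frame = base frame: x ahead of the robot, y to its left, z up, the work surface at z = 0. Lengths are in m, angles in rad, forces in N, time in s.
With the tool pointing down it reaches from about 0.425 to 0.975 m from the base axis. Payload 16.7 kg.
Tool frame: the origin (TCP) lies between the finger pads; the fingertips stand 25 mm ahead of it and the grasp point (between the pads) lies 6 mm ahead of it (bot.nose_length is the distance from the TCP to the fingertips, in m); z points along the fingers, y is the direction in which the jaws open and shut (so a half turn about z gives the same grasp; the last joint's range is limited). The gripper opens to 85 mm and grips with 20 to 120 N. Pads are 22 mm wide; open, the fingers measure 114 mm over their backs; the gripper's body (76 mm by 85 mm) begins 54 mm behind the grasp point. The pads swing forward as they close: fully open they stand 13 mm farther back than shut.
Start: joints at [0.963, 0.426, 0.074, 1.606, -0.034, 1.111, -0.067], TCP at [0.299, -0.605, 0.256] pointing down, gripper open.
Joint ranges: [-2.85, 2.85], [-0.5, 2.14], [-1.23, 1.37], [0.21, 2.46], [-1.02, 4.16], [0.16, 2.05], [-2.73, 2.73]. Speed limits (rad/s): [1.89, 1.89, 2.39, 2.39, 3.01, 3.01, 3.01].

INTERFACE

Orientations are given as a unit quaternion [w, x, y, z].
In Python, from plant import observe, imaging, job_done, bot gives the robot as it stands.
- The arm moves only by the tool send_rows, never from a script. Its argument "steps" is a list of rows, each a list of 7 numbers: the turn, a rotation vector about the tool's x, y, z in units of 0.5 rad (1.0 is 0.5 rad), then the shift along the tool's x, y, z in units of 100 mm (1.0 is 100 mm), then the opening, from -1 (shut) to 1 (fully open), so that 0 is half open. In form: [[ax, ay, az, x, y, z, fingers], ...]. A call has 1 to 5 rows; each row is the pose to reach, as a shift and turn from the pose commanded when the call began, along the tool's axes at that moment; what a row does not reach only later rows make up. A row lasts 1/12 s, in which the tool goes at most 41.7 mm and 7.16 degrees, less where a joint would pass 70% of its speed; a pose out of reach is approached as far as the arm can. A call with a number of a shift or a turn outside -1 to 1 is refused whole. A call with a gripper value outside its range is refused whole. The fingers move at their own pace and stop on an object; "force" is the grip in N (left out, the last holds). Time passes only in rows, so rows that repeat a pose let the fingers close. It gives the time, the measured TCP pose, the force and the opening at its end, in the units of the state.
- observe(): the state, without advancing time (a new reading comes with each control period).
- imaging.read_camera(name): name is "scene" or "top" or "wrist"; returns a dict with "frame" (480x640x3 uint8, red, green, blue), "vertical_fov" (degrees; the focal length in pixels is half the picture's height over the tangent of half this angle, whatever the lens; pixels are square), "cx", "cy" (the principal point, pixels), "dist" ([k1, k2, p1, p2, k3] as OpenCV has them; the pictures are not rectified), "rvec" (rotation vector, rad) and "tvec" (3), from world to camera coordinates, as OpenCV has them. Camera axes: x right, y down, z forward; pixel columns grow to the right and rows downward; lengths in m; the calibration is good to about 2 mm. A picture is of the moment at which its call begins. There is no depth.
- job_done(): hands the job in, once; it reports no verdict.
The state is a dict: "clock": time; "joint_positions": joint angles; "qd": joint speeds; "joint_efforts": joint torques, N m; "position": TCP position; "ee_rot": TCP orientation; "ft_force": force on the tool from outside, world axes, zero at the start; "torque": the same for the moment, N m; "opening": finger opening in m.
Only numpy, scipy, OpenCV 4.12 (cv2) and the standard library are available. Lean on these libraries where they do the work, as an engineer would, in place of code of your own. Each camera call takes 0.05 s, during which the arm holds its last target. There are 200 camera calls.

## Working session

There is one attempt and no reset: what is moved stays moved. The work goes in short steps, Python scripts to look and compute and a tool call to move; the robot and the scene stay as the last step left them, time stands still between calls to the robot, and variables do not carry over. Pictures are saved under pics/ and viewed, about 8 in all and at most 12, crops included, and the job is handed in when it is done.

Besides the shell and the picture viewer there is one more tool, called after "Emit:" by a JSON object that holds its "name" and its "arguments", one argument or row to a line. send_rows: Moves the arm, as the interface text tells. Its arguments: {"type":"object","properties":{"steps":{"type":"array"},"force":{"type":"number"}},"required":["steps"]}

```bash
mkdir -p pics; ls
cat > h.py <<'E'
import numpy as np, cv2, json
from scipy.spatial.transform import Rotation as R
from plant import observe, imaging, job_done, bot
def cam(name, save=None):
    c=imaging.read_camera(name)
    f=240/np.tan(np.radians(c["vertical_fov"])/2)
    c["K"]=np.array([[f,0,c["cx"]],[0,f,c["cy"]],[0,0,1.]])
    if save:
        cv2.imwrite(f"pics/{save}.png",c["frame"][:,:,::-1])
        np.savez(f"pics/{save}.npz",**{k:np.array(v) for k,v in c.items()})
    return c
def load(s): return dict(np.load(f"pics/{s}.npz"))
def ray(c,px):
    u=cv2.undistortPoints(np.array([[px]],float),c["K"],np.array(c["dist"],float))[0,0]
    Rm=cv2.Rodrigues(np.array(c["rvec"],float))[0]; t=np.array(c["tvec"],float).ravel()
    return -Rm.T@t, Rm.T@np.array([u[0],u[1],1.])
def atz(c,px,z):
    o,d=ray(c,px); return o+d*(z-o[2])/d[2]
def proj(c,P):
    return cv2.projectPoints(np.array(P,float).reshape(-1,1,3),np.array(c["rvec"],float),np.array(c["tvec"],float),c["K"],np.array(c["dist"],float))[0][:,0]
E
python3 - <<'E'
from h import *
cam("scene","s0");cam("top","t0")
print(observe())
a=cv2.imread("pics/s0.png");b=cv2.imread("pics/t0.png")
E
```

```text
pics
{'clock': 0.1, 'joint_positions': array([ 0.96249258,  0.42670255,  0.07385385,  1.60653315, -0.03407371,
        1.11078616, -0.06714636]), 'qd': array([-1.65138632e-03, -2.11512455e-03,  6.38690085e-04, -2.49309344e-03,
       -3.37683595e-04,  8.42673147e-05, -9.23861633e-04]), 'joint_efforts': array([ 1.00290310e-02, -9.51527739e+01,  3.77225876e+00, -4.64399385e+01,
        1.98068266e-02,  6.54583069e-03,  1.58876123e-04]), 'position': array([ 0.29876665, -0.6049107 ,  0.25566291]), 'ee_rot': array([-5.54972215e-04,  9.73810006e-01,  2.27362553e-01, -1.85326716e-04]), 'ft_force': array([-0.47685854,  0.09872903,  0.45239344]), 'torque': array([ 0.02722511, -0.02371104, -0.00174567]), 'opening': 0.08522664874446993}
```

View pics/s0.png

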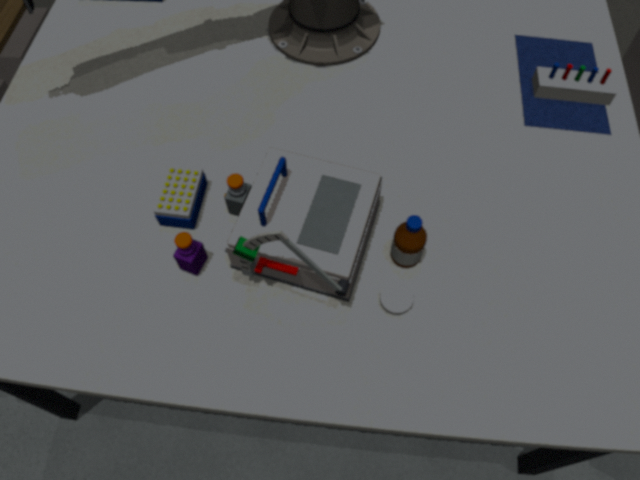

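View pics/t0.png

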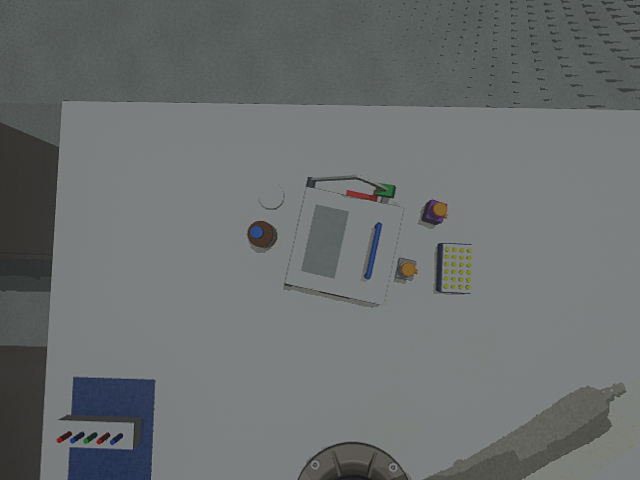

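The scene picture shows two orange-capped valves. One has a grey block, at (236,181) in scene and (408,269) in top. The other has a purple block, at (184,241) in scene and (437,211) in top. The grey one against the chamber's front rail fits the description. I'll confirm it in an enlarged crop and measure.

```bash
cat > m.py <<'E'
from h import *
def blobs(c,h0,h1,smin,vmin,box,name):
    hsv=cv2.cvtColor(c["frame"],cv2.COLOR_RGB2HSV)
    m=cv2.inRange(hsv,(h0,smin,vmin),(h1,255,255)); k=np.zeros_like(m); x0,y0,x1,y1=box; k[y0:y1,x0:x1]=255; m&=k
    n,l,st,ce=cv2.connectedComponentsWithStats(m)
    for i in range(1,n):
        if st[i,4]>15: print(name,ce[i].round(1),st[i])
    return m
E
python3 - <<'E'
from m import *
t=load("t0");s=load("s0")
f=np.array(t["frame"]);g=np.array(s["frame"])
for c,n,b1,b2,b3,b4 in((t,"t",(395,250,425,285),(355,215,390,285),(370,178,400,202),(340,185,380,205)),(s,"s",(222,165,255,190),(250,150,295,230),(230,235,262,262),(250,250,305,280))):
    blobs(c,8,20,150,80,b1,n+" orange"); m=blobs(c,105,125,130,50,b2,n+" blue"); blobs(c,50,75,120,40,b3,n+" green");blobs(c,0,6,150,80,b4,n+" red")
    p=cv2.findNonZero(m); print(cv2.minAreaRect(p), cv2.boxPoints(cv2.minAreaRect(p)).round(1).tolist())
a=cv2.resize(f[165:305,285:485],(800,560),interpolation=cv2.INTER_CUBIC)
a=np.clip(a*1.3,0,255).astype(np.uint8)
cv2.imwrite("pics/c1.png",a[:,:,::-1])
# 
o,_=ray(t,(320,240));print("camtop",o); o,_=ray(s,(320,240));print("cams",o)
E
```

```text
t orange [408.1 268.9] [401 262  16  14 154]
t blue [373.2 250.5] [365 223  16  56 265]
t green [386.1 190.1] [375 183  19  13 110]
t red [360.2 195. ] [347 190  30  11 125]
((373.0802917480469, 250.4076690673828), (5.215281963348389, 56.50864791870117), 12.407418251037598) [[364.5, 277.3999938964844], [376.6000061035156, 222.3000030517578], [381.70001220703125, 223.39999389648438], [369.6000061035156, 278.6000061035156]]
s orange [234.6 180.4] [227 174  16  14 162]
s blue [271.4 184.7] [259 158  26  56 311]
s green [245.1 248.4] [235 237  23  22 213]
s red [280.8 266.5] [260 259  38  16 236]
s red [257.8 269.4] [255 268   6   4  16]
((269.93988037109375, 189.00198364257812), (7.3115386962890625, 67.98310089111328), 21.29734992980957) [[254.1999969482422, 219.3000030517578], [278.8999938964844, 156.0], [285.70001220703125, 158.6999969482422], [261.0, 222.0]]
camtop [0.55483501 0.05236973 1.14229611]
cams [1.11038479 0.12648907 0.95150808]
```

View pics/c1.png

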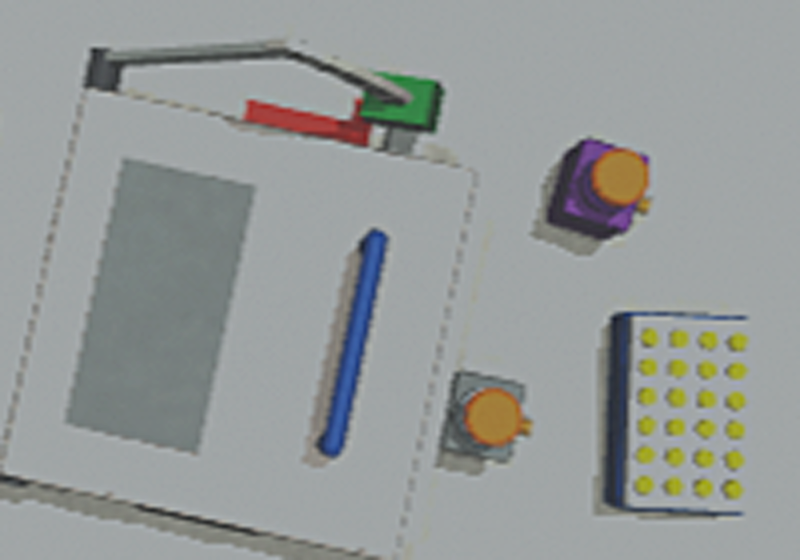

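The crop confirms it. The grey block at top (408,269) touches the chamber front, and the purple look-alike at (440,209) stands free. Next come the 3D positions, including the marker angle.

Run:
```python
from m import *
t=load("t0");s=load("s0")
def tri(a,b):
    o1,d1=ray(t,a);o2,d2=ray(s,b)
    k=np.linalg.lstsq(np.c_[d1,-d2],o2-o1,rcond=None)[0]
    p,q=o1+d1*k[0],o2+d2*k[1]; return (p+q)/2, np.linalg.norm(p-q)
print("cap tri",tri((408.3,269),(236,180.5)), "z.1",atz(t,(408.0,269),.1),atz(s,(236,180.5),.1))
A=atz(t,(367,276.5),.152);B=atz(t,(379,224),.152)
print("bar",A,B,np.linalg.norm(A-B),(A+B)/2)
As=atz(s,(282.5,159.5),.152);Bs=atz(s,(263,219.5),.152);print("bar s",As,Bs,np.linalg.norm(As-Bs),(As+Bs)/2)
x=(B-A)/np.linalg.norm(B-A); M=(A+B)/2   # +x toward marker end
y=np.cross([0,0,1],x); print("x",x,"y",y, "yaw",np.degrees(np.arctan2(x[1],x[0])))
H=M+y*.165; H[2]=.085
print("hinge",H)
# lid corner checks
for u in(-.11,.11):
  for v in (0,-.222): 
    P=H+x*u+y*v; P[2]=.107; print("corner",u,v,proj(t,P).round(1),proj(s,P).round(1))
capl=atz(t,(408.0,269),.1)-H; print("cap local",capl@x,capl@y)
# marker angle: fit
for a in np.arange(.3,.75,.05):
    P=H+x*.13+(-y*np.cos(a)+np.array([0,0,1])*np.sin(a))*.175
    print(round(a,2),proj(t,P).round(1),proj(s,P).round(1))
# cap outline check, tip box, bottle positions
for n,p,z in(("tipbox",(457,268),.057),("bottle",(257,232),.13),("purple",(440,209),.1)): print(n,atz(t,p,z))
g=np.array(s["frame"])
a=cv2.resize(g[220:300,210:360],(800,427),interpolation=cv2.INTER_CUBIC)
cv2.imwrite("pics/c2.png",np.clip(a*1.6,0,255).astype(np.uint8)[:,:,::-1])
```

```text
cap tri (array([ 0.54805899, -0.10650283,  0.09178763]), np.float64(0.004460074955193028)) z.1 [ 0.54847576 -0.10681033  0.1       ] [ 0.55326312 -0.1020386   0.1       ]
bar [ 0.53104689 -0.01394434  0.152     ] [ 0.64141109 -0.03691453  0.152     ] 0.11272926826381965 [ 0.58622899 -0.02542944  0.152     ]
bar s [ 0.5340383  -0.01358886  0.152     ] [ 0.66018612 -0.02803044  0.152     ] 0.12697177256439648 [ 0.59711221 -0.02080965  0.152     ]
x [ 0.97901999 -0.20376421  0.        ] y [ 0.20376421  0.97901999 -0.        ] yaw -11.757166546312094
hinge [0.61985008 0.13610886 0.085     ]
corner -0.11 0 [[286.4 282.6]] [[377.6 172.5]]
corner -0.11 -0.222 [[385.8 306.2]] [[266.  143.4]]
corner 0.11 0 [[309.6 185.3]] [[342.7 275.5]]
corner 0.11 -0.222 [[407.9 207.9]] [[220.8 239.4]]
cap local -0.020378655012983138 -0.25236627747932694
0.3 [[387.  191.4]] [[243.3 250.1]]
0.35 [[386.1 190.5]] [[244.2 248.3]]
0.4 [[385.  189.6]] [[245.4 246.5]]
0.45 [[383.7 188.6]] [[246.8 244.9]]
0.5 [[382.2 187.6]] [[248.5 243.3]]
0.55 [[380.5 186.5]] [[250.5 241.9]]
0.6 [[378.6 185.4]] [[252.8 240.5]]
0.65 [[376.4 184.2]] [[255.3 239.3]]
0.7 [[374.1 183.1]] [[258.1 238.2]]
tipbox [ 0.55328971 -0.22460471  0.057     ]
bottle [0.61993043 0.22296274 0.13      ]
purple [ 0.68230535 -0.1753128   0.1       ]
```

View pics/c2.png

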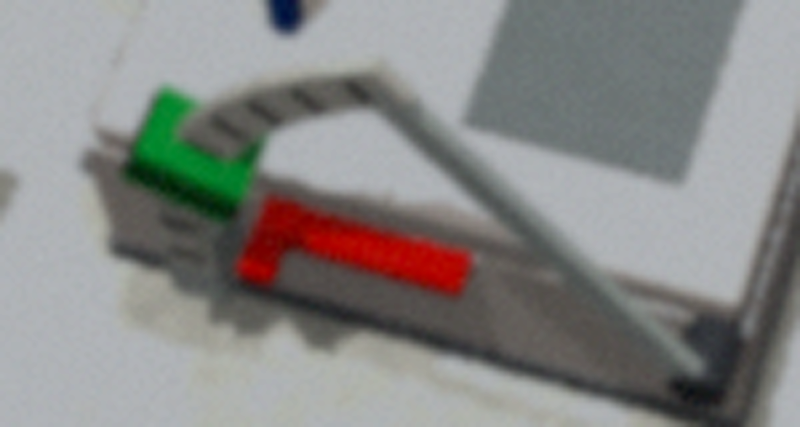

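```bash
cat >> h.py <<'E'
def to(pos,yaw=None,Rt=None):
    "tool-frame turn (0.5 rad units) and shift (100 mm units) to a pose; yaw = world angle of tool x, tool pointing down"
    o=observe(); q=o["ee_rot"]; Rc=R.from_quat([q[1],q[2],q[3],q[0]])
    if Rt is None: Rt=R.from_euler("z",yaw)*R.from_euler("x",np.pi)
    print("t",o["clock"],"pos",o["position"].round(4),"F",o["ft_force"].round(1),"open",round(o["opening"],4))
    print("turn",((Rc.inv()*Rt).as_rotvec()/.5).round(3),"shift",(Rc.inv().apply(np.array(pos)-o["position"])/.1).round(3))
E
python3 -c "
from h import *
print(bot.nose_length, bot)
to([.5484,-.1068,.25],-.205)"
```

```text
0.025 <Robot object at 0x7fde0ef63e00>
t 0.1 pos [ 0.2988 -0.6049  0.2557] F [-0.5  0.1  0.5] open 0.0852
turn [-2.000e-03  1.000e-03  1.327e+00] shift [ 4.444 -3.361  0.06 ]
```

Emit:
{"name": "send_rows", "arguments": {
  "steps": [
    [0, 0, 0.25, 0.37, -0.28, 0, -1],
    [0, 0, 0.5, 0.75, -0.55, 0, -1],
    [0, 0, 0.75, 1.0, -0.75, 0, -1],
    [0, 0, 1.0, 1.0, -0.75, 0, -1]
  ]
}}

```text
clock: 0.43
position: [0.3593, -0.4875, 0.2559]
ee_rot: [-0.002, 1.0, -0.014, 0.001]
ft_force: [2.7, -1.0, 0.5]
opening: 0.0389
```

```bash
python3 -c "
from h import *
to([.5484,-.1068,.25],-.205)"
```

```text
t 0.4333 pos [ 0.3593 -0.4875  0.2559] F [ 2.7 -1.   0.5] open 0.0389
turn [-0.006 -0.001  0.352] shift [ 1.78  -3.859  0.073]
```

Emit:
{"name": "send_rows", "arguments": {
  "steps": [
    [0, 0, 0.17, 0.15, -0.35, 0, -1],
    [0, 0, 0.33, 0.3, -0.7, 0, -1],
    [0, 0, 0.33, 0.46, -1.0, 0, -1]
  ]
}}

```text
clock: 0.68
position: [0.4044, -0.393, 0.256]
ee_rot: [-0.0, 0.995, -0.1, -0.0]
ft_force: [1.3, -0.2, 0.4]
opening: 0.001
```

Emit:
{"name": "send_rows", "arguments": {
  "steps": [
    [0, 0, 0, 0.05, -0.35, 0, -1],
    [0, 0, 0, 0.1, -0.7, 0, -1],
    [0, 0, 0, 0.2, -1.0, 0, -1]
  ]
}}

```text
clock: 0.93
position: [0.443, -0.2984, 0.2562]
ee_rot: [-0.0, 0.995, -0.097, -0.0]
ft_force: [1.8, -1.6, 0.6]
opening: 0.0
```

```bash
python3 -c "
from h import *
to([.5484,-.1068,.25],-.205)"
```

```text
t 0.9333 pos [ 0.443  -0.2984  0.2562] F [ 1.8 -1.6  0.6] open 0.0
turn [-0.001  0.001  0.022] shift [ 0.664 -2.084  0.062]
```

Emit:
{"name": "send_rows", "arguments": {
  "steps": [
    [0, 0, 0.02, 0.12, -0.37, 0, -1],
    [0, 0, 0.02, 0.24, -0.74, 0, -1],
    [0, 0, 0.02, 0.33, -1.0, 0, -1]
  ]
}}

```text
clock: 1.18
position: [0.4961, -0.2057, 0.2563]
ee_rot: [-0.0, 0.995, -0.101, 0.0]
ft_force: [1.3, 0.0, 0.5]
opening: 0.0001
```

Emit:
{"name": "send_rows", "arguments": {
  "steps": [
    [0, 0, 0, 0.1, -0.35, 0, -1],
    [0, 0, 0, 0.2, -0.7, 0, -1],
    [0, 0, 0, 0.33, -1.0, 0, -1],
    [0, 0, 0, 0.33, -1.0, 0, -1],
    [0, 0, 0, 0.33, -1.0, 0, -1]
  ]
}}

```text
clock: 1.6
position: [0.5482, -0.1159, 0.2558]
ee_rot: [-0.0, 0.995, -0.1, -0.0]
ft_force: [-0.2, -0.9, -0.2]
opening: 0.0002
```

```bash
python3 -c "
from h import *
cam('wrist','w1')
to([.5484,-.1068,.25],-.205)"
```

```text
t 1.65 pos [ 0.5475 -0.1175  0.256 ] F [-0.3  0.  -0.1] open -0.0001
turn [0.    0.001 0.003] shift [-0.013 -0.106  0.06 ]
```

View pics/w1.png

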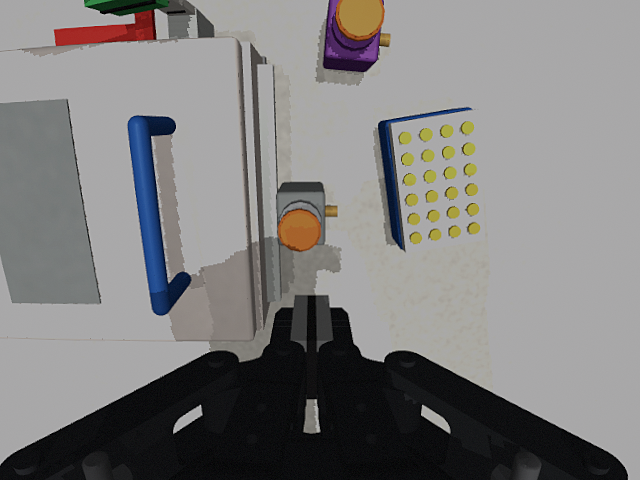

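The wrist picture shows the orange cap on its grey block at (299,230), bar ends at (138,124) and (162,306), and the purple look-alike at (360,17). I'll measure from this.

Run:
```python
from m import *
w=load("w1")
m=blobs(w,8,20,120,120,(270,195,326,260),"cap")
p=atz(w,(299.5,230.5),.1);print("cap",p, "tip of cap width", np.linalg.norm(atz(w,(278,230),.1)-atz(w,(321,230),.1)))
A=atz(w,(162,306),.152);B=atz(w,(138,124),.152);print("bar",A,B,np.linalg.norm(B-A),(A+B)/2,np.degrees(np.arctan2(*(B-A)[1::-1])))
to([p[0],p[1],.135],-.205)
```

```text
cap [299.3 229.6] [ 278  210   43   41 1366]
cap [ 0.54993986 -0.10783776  0.1       ] tip of cap width 0.031123458651277688
bar [ 0.53251306 -0.01683097  0.152     ] [ 0.64106508 -0.03723078  0.152     ] 0.11045221761590107 [ 0.58678907 -0.02703088  0.152     ] -10.643266196388854
t 1.65 pos [ 0.5475 -0.1175  0.256 ] F [-0.3  0.  -0.1] open -0.0001
turn [0.    0.001 0.003] shift [ 0.005 -0.099  1.21 ]
```

Emit:
{"name": "send_rows", "arguments": {
  "steps": [
    [0, 0, 0, 0.01, -0.1, 0.35, -1],
    [0, 0, 0, 0.01, -0.1, 0.7, -1],
    [0, 0, 0, 0.01, -0.1, 1.0, -1],
    [0, 0, 0, 0.01, -0.1, 1.0, -1],
    [0, 0, 0, 0.01, -0.1, 1.0, -1]
  ]
}}

```text
clock: 2.07
position: [0.5495, -0.1093, 0.1558]
ee_rot: [0.0, 0.995, -0.103, -0.001]
ft_force: [0.7, -0.4, 1.1]
opening: -0.0001
```

Emit:
{"name": "send_rows", "arguments": {
  "steps": [
    [0, 0, 0, 0, 0, 0.12, -1],
    [0, 0, 0, 0, 0, 0.24, -1],
    [0, 0, 0, 0, 0, 0.28, -1],
    [0, 0, 0, 0, 0, 0.28, -1],
    [0, 0, 0, 0, 0, 0.28, -1]
  ]
}}

```text
clock: 2.48
position: [0.5507, -0.1084, 0.1287]
ee_rot: [-0.0, 0.995, -0.102, 0.0]
ft_force: [1.4, 0.7, 0.7]
opening: -0.0004
```

```bash
python3 -c "
from h import *
to([.5499,-.1075,.111],-.205)"
```

```text
t 2.4833 pos [ 0.5507 -0.1084  0.1287] F [1.4 0.7 0.7] open -0.0004
turn [-0.    -0.     0.001] shift [-0.01  -0.007  0.177]
```

Now pressing, with force readings along the way.

Emit:
{"name": "send_rows", "arguments": {
  "steps": [
    [0, 0, 0, 0, 0, 0.05, -1],
    [0, 0, 0, 0, 0, 0.1, -1],
    [0, 0, 0, 0, 0, 0.12, -1],
    [0, 0, 0, 0, 0, 0.12, -1]
  ]
}}

```text
clock: 2.82
position: [0.5511, -0.1083, 0.1163]
ee_rot: [-0.0, 0.995, -0.102, 0.0]
ft_force: [3.1, -0.6, 3.0]
opening: -0.0005
```

Emit:
{"name": "send_rows", "arguments": {
  "steps": [
    [0, 0, 0, 0, 0, 0.03, -1],
    [0, 0, 0, 0, 0, 0.05, -1],
    [0, 0, 0, 0, 0, 0.05, -1],
    [0, 0, 0, 0, 0, 0.05, -1]
  ]
}}

```text
clock: 3.15
position: [0.5513, -0.1084, 0.1128]
ee_rot: [0.0, 0.995, -0.102, 0.001]
ft_force: [-4.4, 0.6, 24.1]
opening: -0.0001
```

Emit:
{"name": "send_rows", "arguments": {
  "steps": [
    [0, 0, 0, 0, 0, 0.0, -1],
    [0, 0, 0, 0, 0, 0.0, -1],
    [0, 0, 0, 0, 0, 0.0, -1]
  ]
}}

```text
clock: 3.4
position: [0.5512, -0.1084, 0.1128]
ee_rot: [0.0, 0.995, -0.102, 0.001]
ft_force: [-4.5, 0.5, 24.1]
opening: -0.0003
```

Run:
```python
from h import *
t=cam("top","t1")
to([.5499,-.1075,.25],-.205)
```

```text
t 3.45 pos [ 0.5513 -0.1084  0.1128] F [-4.7  0.5 23.8] open 0.0002
turn [-0.    -0.003  0.001] shift [-0.013 -0.006 -1.372]
```

Emit:
{"name": "send_rows", "arguments": {
  "steps": [
    [0, 0, 0, 0, 0, -0.25, -1],
    [0, 0, 0, 0, 0, -0.5, -1],
    [0, 0, 0, 0, 0, -0.8, -1],
    [0, 0, 0, 0, 0, -1.0, 0],
    [0, 0, 0, 0, 0, -1.0, 0.8]
  ]
}}

```text
clock: 3.87
position: [0.552, -0.1084, 0.2154]
ee_rot: [-0.0, 0.995, -0.102, 0.003]
ft_force: [0.7, 0.1, 0.5]
opening: 0.0233
```

Run:
```python
from h import *
t=load("t1")
to([.5868,-.027,.22],-.197)
```

```text
t 3.8667 pos [ 0.552  -0.1084  0.2154] F [0.7 0.1 0.5] open 0.0233
turn [-0.001 -0.01  -0.015] shift [ 0.175 -0.868 -0.045]
```

Emit:
{"name": "send_rows", "arguments": {
  "steps": [
    [0, -0.005, -0.015, 0.08, -0.35, -0.04, 0.6],
    [0, -0.005, -0.015, 0.16, -0.7, -0.04, 0.6],
    [0, -0.005, -0.015, 0.175, -0.87, -0.04, 0.6],
    [0, -0.005, -0.015, 0.175, -0.87, -0.04, 0.6],
    [0, -0.005, -0.015, 0.175, -0.87, -0.04, 0.6]
  ]
}}

```text
clock: 4.28
position: [0.5851, -0.0255, 0.2146]
ee_rot: [-0.0, 0.995, -0.097, -0.002]
ft_force: [-0.7, -0.7, -0.4]
opening: 0.0682
```

Run:
```python
from h import *
w=cam("wrist","w2")
to([.5868,-.027,.158],-.197)
```

```text
t 4.3333 pos [ 0.5849 -0.0268  0.2147] F [-0.2 -0.7  0. ] open 0.0684
turn [0.001 0.008 0.001] shift [ 0.021 -0.002  0.567]
```

View pics/w2.png

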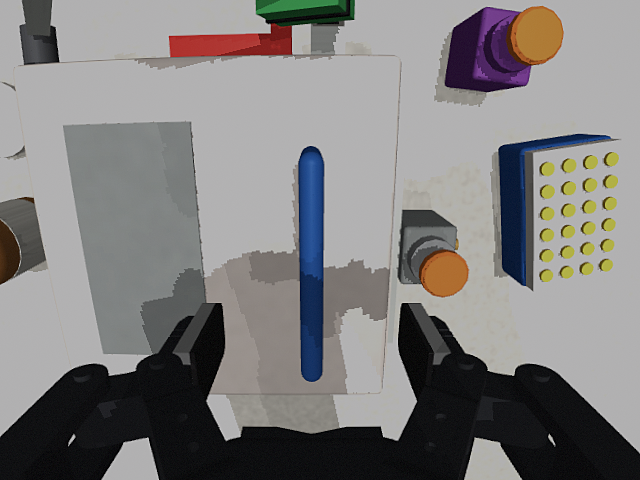

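The bar at x≈311, rows 148 to 380, is centred between the open fingers and parallel to the pads. I'll descend and grip.

Emit:
{"name": "send_rows", "arguments": {
  "steps": [
    [0, 0, 0, 0.02, 0, 0.2, 0.6],
    [0, 0, 0, 0.02, 0, 0.4, 0.6],
    [0, 0, 0, 0.02, 0, 0.56, 0.6],
    [0, 0, 0, 0.02, 0, 0.56, 0.6],
    [0, 0, 0, 0.02, 0, 0.56, 0.6]
  ]
}}

```text
clock: 4.75
position: [0.5865, -0.0281, 0.1589]
ee_rot: [0.0, 0.995, -0.099, -0.002]
ft_force: [0.0, -0.5, 0.6]
opening: 0.0685
```

Emit:
{"name": "send_rows", "arguments": {
  "force": 50,
  "steps": [
    [0, 0, 0, 0, 0, 0, 0],
    [0, 0, 0, 0, 0, 0, -0.5],
    [0, 0, 0, 0, 0, 0, -1],
    [0, 0, 0, 0, 0, 0, -1],
    [0, 0, 0, 0, 0, 0, -1]
  ]
}}

```text
clock: 5.17
position: [0.5877, -0.0261, 0.1599]
ee_rot: [-0.001, 0.995, -0.098, -0.001]
ft_force: [-1.7, -5.7, 5.3]
opening: 0.0101
```

Emit:
{"name": "send_rows", "arguments": {
  "force": 50,
  "steps": [
    [0, 0, 0, 0, 0, 0, -1],
    [0, 0, 0, 0, 0, 0, -1],
    [0, 0, 0, 0, 0, 0, -1]
  ]
}}

```text
clock: 5.42
position: [0.5876, -0.0263, 0.1597]
ee_rot: [-0.001, 0.995, -0.098, -0.001]
ft_force: [1.4, 3.7, 2.1]
opening: 0.0102
```

```bash
cat > l.py <<'E'
from h import *
import sys
# waypoints for the lid arc relative to tool pose at grasp: args = list of angles (rad) from current lid angle 0 grasp
x=np.array([np.cos(-.197),np.sin(-.197),0]); y=np.array([-x[1],x[0],0]); M=np.array([.5868,-.027,.152])
H=M+y*.165; H[2]=.085
def lidpose(a,R0,p0): 
    r=R.from_rotvec(-a*x); return r*R0, H+r.apply(p0-H)
E
python3 - <<'E'
from l import *
o=observe(); q=o["ee_rot"]; R0=R.from_quat([q[1],q[2],q[3],q[0]]); p0=o["position"]
np.savez("g.npz",p0=p0,q0=R0.as_quat()); print(o["opening"],p0)
pr=0
for a0 in (0,.15,.3,.45):
    Ra,pa=lidpose(a0,R0,p0)
    for k in range(1,6):
        Rb,pb=lidpose(a0+.03*k,R0,p0)
        print(a0,((Ra.inv()*Rb).as_rotvec()/.5).round(3),(Ra.inv().apply(pb-pa)/.1).round(3))
E
```

```text
0.01019525511129063 [ 0.58762082 -0.0262559   0.15969136]
0 [-0.06 -0.    0.  ] [-0.    -0.023 -0.049]
0 [-0.12 -0.    0.  ] [-0.    -0.048 -0.097]
0 [-0.18 -0.    0.  ] [-0.    -0.074 -0.144]
0 [-0.24 -0.    0.  ] [-0.    -0.101 -0.191]
0 [-0.3   -0.     0.001] [-0.    -0.13  -0.237]
0.15 [-0.06 -0.    0.  ] [-0.    -0.023 -0.049]
0.15 [-0.12 -0.    0.  ] [-0.    -0.048 -0.097]
0.15 [-0.18 -0.    0.  ] [-0.    -0.074 -0.144]
0.15 [-0.24 -0.    0.  ] [-0.    -0.101 -0.191]
0.15 [-0.3   -0.     0.001] [-0.    -0.13  -0.237]
0.3 [-0.06 -0.    0.  ] [-0.    -0.023 -0.049]
0.3 [-0.12 -0.    0.  ] [-0.    -0.048 -0.097]
0.3 [-0.18 -0.    0.  ] [-0.    -0.074 -0.144]
0.3 [-0.24 -0.    0.  ] [-0.    -0.101 -0.191]
0.3 [-0.3   -0.     0.001] [-0.    -0.13  -0.237]
0.45 [-0.06 -0.    0.  ] [-0.    -0.023 -0.049]
0.45 [-0.12 -0.    0.  ] [-0.    -0.048 -0.097]
0.45 [-0.18 -0.    0.  ] [-0.    -0.074 -0.144]
0.45 [-0.24 -0.    0.  ] [-0.    -0.101 -0.191]
0.45 [-0.3   -0.     0.001] [-0.    -0.13  -0.237]
```

Run:
```python
from l import *
import itertools
views=[]
for n,b in(("t0",(365,175,405,205)),("s0",(225,230,270,270)),("w2",(240,0,370,40))):
    c=load(n);S=6
    hsv=cv2.cvtColor(c["frame"],cv2.COLOR_RGB2HSV);x0,y0,x1,y1=b
    m=cv2.inRange(hsv,(45,90,25),(80,255,255))[y0:y1,x0:x1]
    hull=cv2.convexHull(cv2.findNonZero(cv2.resize(m,None,fx=S,fy=S,interpolation=cv2.INTER_NEAREST)))
    g=np.zeros((m.shape[0]*S,m.shape[1]*S),np.uint8);cv2.fillConvexPoly(g,hull,1);views.append((n,c,b,g))
z=np.array([0,0,1.]);S=6
def iou(v,a,off):
    n,c,b,g=v
    rr=-y*np.cos(a)+z*np.sin(a);tt=y*np.sin(a)+z*np.cos(a)
    C=H+x*.13+rr*.175+off
    P=proj(c,[C+i*x*.012+j*rr*.018+k*tt*.01225 for i,j,k in itertools.product((-1,1),repeat=3)])
    q=cv2.convexHull(((P-np.array(b[:2])+.5)*S).round().astype(np.int32)); h=np.zeros_like(g);cv2.fillConvexPoly(h,q,1)
    return (g&h).sum()/(g|h).sum()
A=np.arange(.3,.75,.01)
for v in views:
    best=max(((max(iou(v,a,i*x+j*y) for i in np.arange(-.006,.007,.003) for j in np.arange(-.006,.007,.003))),a) for a in A)
    z0=[iou(v,a,0*x) for a in A]; print(v[0],best,"no offset",max(z0),A[np.argmax(z0)])
tot=[(sum(iou(v,a,0*x) for v in views),a) for a in A];print(max(tot))
```

```text
t0 (np.float64(0.869994574064026), np.float64(0.3)) no offset 0.8427293530268358 0.4000000000000001
s0 (np.float64(0.9127292940522512), np.float64(0.36000000000000004)) no offset 0.8014748577400999 0.37000000000000005
w2 (np.float64(0.9722242579699524), np.float64(0.34)) no offset 0.8584005612065941 0.35000000000000003
(np.float64(2.4600137076740007), np.float64(0.37000000000000005))
```

Emit:
{"name": "send_rows", "arguments": {
  "steps": [
    [-0.06, 0, 0, 0, -0.023, -0.049, -1],
    [-0.12, 0, 0, 0, -0.048, -0.097, -1],
    [-0.18, 0, 0, 0, -0.074, -0.144, -1],
    [-0.24, 0, 0, 0, -0.101, -0.191, -1],
    [-0.3, 0, 0, 0, -0.13, -0.237, -1]
  ]
}}

```text
clock: 5.83
position: [0.59, -0.0139, 0.183]
ee_rot: [0.075, 0.992, -0.098, -0.009]
ft_force: [4.6, 3.3, -7.3]
opening: 0.0105
```

Emit:
{"name": "send_rows", "arguments": {
  "steps": [
    [-0.06, 0, 0, 0, -0.023, -0.049, -1],
    [-0.12, 0, 0, 0, -0.048, -0.097, -1],
    [-0.18, 0, 0, 0, -0.074, -0.144, -1],
    [-0.24, 0, 0, 0, -0.101, -0.191, -1],
    [-0.3, 0, 0, 0, -0.13, -0.237, -1]
  ]
}}

```text
clock: 6.25
position: [0.5931, 0.0019, 0.2043]
ee_rot: [0.149, 0.984, -0.097, -0.016]
ft_force: [2.7, 1.0, -7.7]
opening: 0.0105
```

Emit:
{"name": "send_rows", "arguments": {
  "steps": [
    [-0.04, 0, 0, 0, -0.015, -0.033, -1],
    [-0.08, 0, 0, 0, -0.031, -0.065, -1],
    [-0.08, 0, 0, 0, -0.031, -0.065, -1],
    [-0.08, 0, 0, 0, -0.031, -0.065, -1]
  ]
}}

```text
clock: 6.58
position: [0.594, 0.0065, 0.2095]
ee_rot: [0.168, 0.981, -0.097, -0.018]
ft_force: [2.4, -0.2, -7.7]
opening: 0.0095
```

Run:
```python
from l import *
o=observe(); q=o["ee_rot"]; Rc=R.from_quat([q[1],q[2],q[3],q[0]]); g=np.load("g.npz")
print("tool tilt",(Rc*R.from_quat(g["q0"]).inv()).as_rotvec()@-x, "arc angle", end=" ")
f=lambda p:np.arctan2(p[2]-H[2],-(p-H)@y); print(f(o["position"])-f(g["p0"]),o["ft_force"],o["opening"])
cam("wrist","w3");cam("top","t3");s=cam("scene","s3")
G=lambda c,b:np.clip(cv2.resize(c["frame"][b[1]:b[3],b[0]:b[2]],(400,400),interpolation=cv2.INTER_CUBIC)*1.5,0,255).astype(np.uint8)
a=np.hstack([G(load("t3"),(340,165,410,235)),G(s,(220,215,310,305))])
cv2.imwrite("pics/c3.png",a[:,:,::-1])
```

```text
tool tilt 0.3405888717907573 arc angle 0.3339354093203782 [ 2.36550157 -0.22284125 -7.74275461] 0.00948857647336962
```

View pics/c3.png

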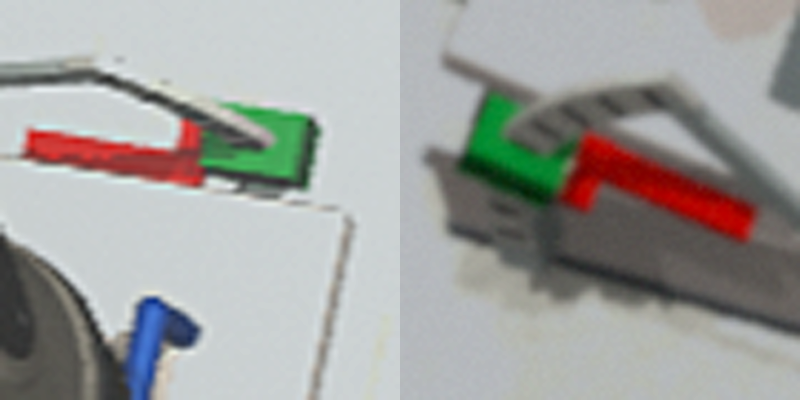

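View pics/w3.png

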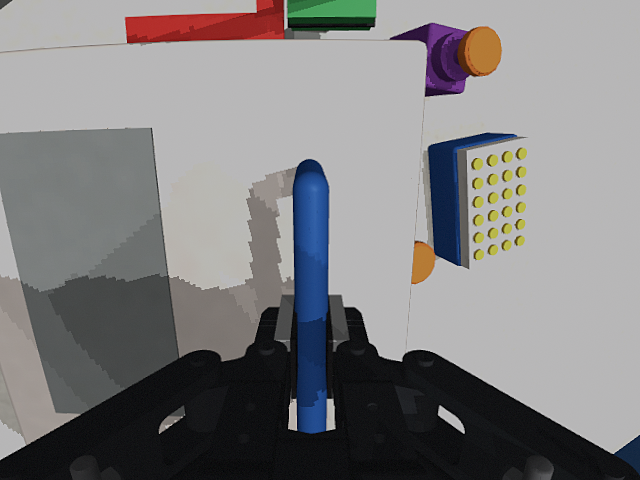

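The top and scene crops show the red pointer tip against the inner face of the green block. The wrist view shows the bar firmly in the fingers. By the arm kinematics the lid is at about 0.335 rad, and the marker was estimated at about 0.36. I'll refine that with a fit over several views, with a small shift allowed per camera.

Run:
```python
from l import *
import itertools
S=6;z=np.array([0,0,1.]);views=[]
for n,b in(("t0",(365,175,405,205)),("s0",(225,230,270,270)),("w2",(240,0,370,40)),("w3",(270,0,390,50)),("w1",(70,0,180,30)),("t3",(365,175,405,205)),("s3",(225,230,270,270))):
    c=load(n);hsv=cv2.cvtColor(c["frame"],cv2.COLOR_RGB2HSV);x0,y0,x1,y1=b
    m=cv2.inRange(hsv,(45,90,20),(80,255,255))[y0:y1,x0:x1]
    hull=cv2.convexHull(cv2.findNonZero(cv2.resize(m,None,fx=S,fy=S,interpolation=cv2.INTER_NEAREST)))
    g=np.zeros((m.shape[0]*S,m.shape[1]*S),np.uint8);cv2.fillConvexPoly(g,hull,1)
    o,_=ray(c,(320,240)); f=c["K"][0,0]; views.append((n,c,b,g,f/np.linalg.norm(o-H)))
A=np.arange(.28,.5,.01);D=np.arange(-.005,.0051,.001)
T=np.zeros(len(A))
for n,c,b,g,ppm in views:
    sc=[]
    for a in A:
        rr=-y*np.cos(a)+z*np.sin(a);tt=y*np.sin(a)+z*np.cos(a);C=H+x*.13+rr*.175
        P=proj(c,[C+i*x*.012+j*rr*.018+k*tt*.01225 for i,j,k in itertools.product((-1,1),repeat=3)])
        best=0
        for du in D:
            for dv in D:
                q=cv2.convexHull(((P+np.array([du,dv])*ppm-np.array(b[:2])+.5)*S).round().astype(np.int32)); h=np.zeros_like(g);cv2.fillConvexPoly(h,q,1)
                best=max(best,(g&h).sum()/(g|h).sum()-.05*((du/.003)**2+(dv/.003)**2))
        sc.append(best)
    T+=sc; print(n,A[np.argmax(sc)].round(2),max(sc).round(3))
print("joint",A[np.argmax(T)],T.round(2))
```

```text
t0 0.4 0.843
s0 0.38 0.861
w2 0.37 0.925
w3 0.35 0.927
w1 0.37 0.941
t3 0.39 0.851
s3 0.37 0.866
joint 0.3700000000000001 [4.87 5.03 5.2  5.39 5.53 5.72 5.86 6.   6.08 6.2  6.14 6.04 5.87 5.68
 5.48 5.25 5.02 4.78 4.52 4.29 4.05 3.8 ]
```

The joint fit gives 0.37 rad. I'll raise the lid another 0.035 and hold.

Emit:
{"name": "send_rows", "arguments": {
  "steps": [
    [-0.03, 0, 0, 0, -0.013, -0.028, -1],
    [-0.07, 0, 0, 0, -0.027, -0.057, -1],
    [-0.07, 0, 0, 0, -0.027, -0.057, -1],
    [-0.07, 0, 0, 0, -0.027, -0.057, -1],
    [-0.07, 0, 0, 0, -0.027, -0.057, -1]
  ]
}}

```text
clock: 7.15
position: [0.5948, 0.0109, 0.2141]
ee_rot: [0.185, 0.978, -0.096, -0.02]
ft_force: [1.8, 1.1, -8.1]
opening: 0.0101
```

Emit:
{"name": "send_rows", "arguments": {
  "steps": [
    [0, 0, 0, 0, 0, 0, -1],
    [0, 0, 0, 0, 0, 0, -1],
    [0, 0, 0, 0, 0, 0, -1],
    [0, 0, 0, 0, 0, 0, -1],
    [0, 0, 0, 0, 0, 0, -1]
  ]
}}

```text
clock: 7.57
position: [0.5949, 0.011, 0.2142]
ee_rot: [0.185, 0.978, -0.096, -0.02]
ft_force: [2.4, 2.2, -8.0]
opening: 0.0104
```

Emit:
{"name": "send_rows", "arguments": {
  "steps": [
    [0, 0, 0, 0, 0, 0, -1],
    [0, 0, 0, 0, 0, 0, -1],
    [0, 0, 0, 0, 0, 0, -1],
    [0, 0, 0, 0, 0, 0, -1],
    [0, 0, 0, 0, 0, 0, -1]
  ]
}}

```text
clock: 7.98
position: [0.5949, 0.011, 0.2142]
ee_rot: [0.185, 0.978, -0.096, -0.02]
ft_force: [1.6, 2.0, -9.9]
opening: 0.01
```

Run:
```python
from l import *
o=observe(); q=o["ee_rot"]; Rc=R.from_quat([q[1],q[2],q[3],q[0]]); g=np.load("g.npz")
f=lambda p:np.arctan2(p[2]-H[2],-(p-H)@y); print("tilt",(Rc*R.from_quat(g["q0"]).inv()).as_rotvec()@-x,"arc",f(o["position"])-f(g["p0"]),o["ft_force"],o["opening"],abs(o["qd"]).max())
t=cam("top","t4");s=cam("scene","s4")
# red pointer line predictions
for a in(.30,.37,.44):
    z=np.array([0,0,1.]);rr=-y*np.cos(a)+z*np.sin(a); P=[H+x*.13+rr*r for r in(.15,.193)]; print(a,proj(s,P).round(1).tolist(),proj(t,P).round(1).tolist())
b=(220,220,300,280); a=cv2.resize(s["frame"][b[1]:b[3],b[0]:b[2]],(800,600),interpolation=cv2.INTER_CUBIC)
cv2.imwrite("pics/c4.png",np.clip(a*1.5,0,255).astype(np.uint8)[:,:,::-1])
d=cv2.absdiff(load("t0")["frame"],t["frame"]).sum(2)
for n,(x0,y0,x1,y1) in dict(bottle=(245,218,280,252),dish=(256,182,288,212),box=(434,240,478,296),cap=(398,258,420,282)).items(): print(n,"mean diff",d[y0:y1,x0:x1].mean().round(1))
```

```text
tilt 0.3758114184300324 arc 0.37039759972644043 [ 1.63961997  2.01895474 -9.88009364] 0.010015155947336343 0.0016372303193915778
0.3 [[256.8, 256.4], [232.9, 246.2]] [[376.0, 189.2], [395.4, 192.4]]
0.37 [[258.1, 254.2], [234.2, 243.4]] [[374.8, 188.1], [394.1, 191.0]]
0.44 [[259.9, 252.3], [236.2, 240.7]] [[373.3, 187.0], [392.3, 189.6]]
bottle mean diff 101.0
dish mean diff 116.1
box mean diff 35.9
cap mean diff 29.0
```

View pics/c4.png

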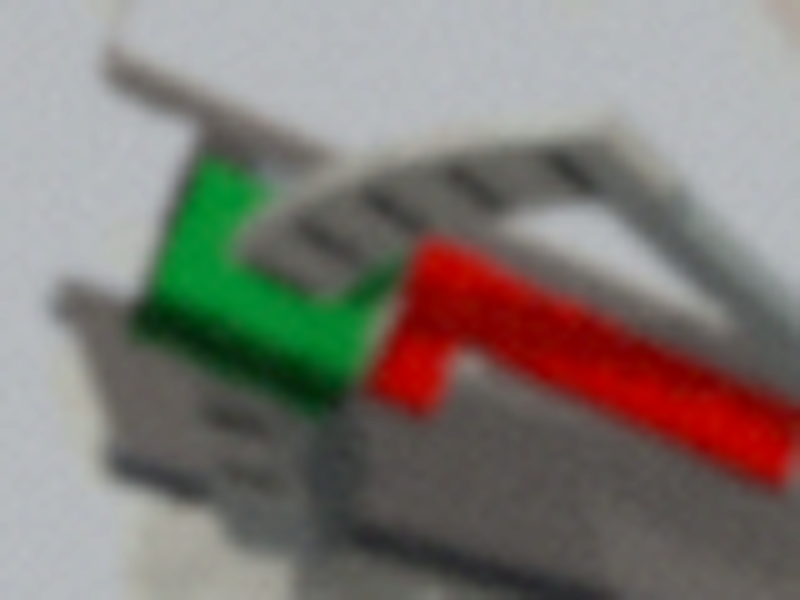

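View pics/t4.png

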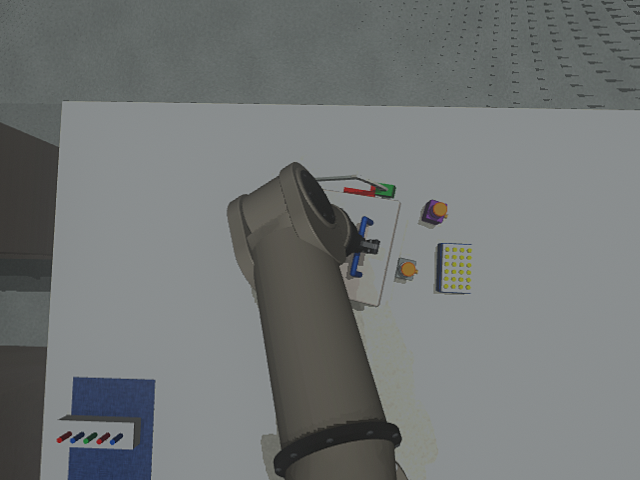

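The top view at the end shows the bar at (362,247) held in the fingers, the cap up at (407,269) and the tip box in place. The arm hides the bottle and dish from above, so I'll check them in the scene picture. I'll also measure the pointer relative to the marker in the same picture.

Run:
```python
from m import *
for n in("s0","s4"):
    c=load(n); print(n)
    blobs(c,105,125,130,50,(400,205,430,235),"bottlecap");blobs(c,5,18,150,40,(380,205,440,280),"amber");blobs(c,50,75,120,40,(230,235,262,262),"green");blobs(c,8,20,150,80,(222,165,255,192),"cap")
s=load("s4");g=s["frame"]; a=np.vstack([load("s0")["frame"][200:325,150:450],g[200:325,150:450]])
cv2.imwrite("pics/c5.png",cv2.resize(a,(720,600))[:,:,::-1])
```

```text
s0
bottlecap [413.9 222.4] [407 216  15  14 168]
amber [409.6 238.5] [395 224  31  27 534]
green [245.1 248.4] [235 237  23  22 213]
cap [234.6 180.4] [227 174  16  14 162]
s4
bottlecap [414.  222.2] [407 215  15  15 182]
amber [409.2 239.2] [395 223  31  30 592]
green [245.  248.2] [235 236  24  23 229]
cap [234.8 180.6] [228 174  15  14 167]
```

View pics/c5.png

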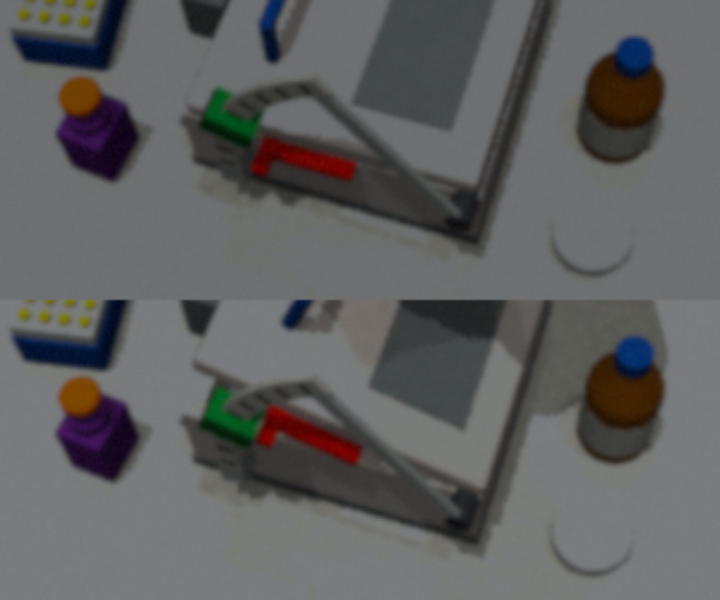

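The bottle, dish, tip box and marker have not moved, the plunger is up, and the lid is held with the pointer at the marker. I'll hand it in.

```bash
python3 -c "
from h import *
print(job_done()); print(observe()['clock'])"
```

```text
the job is handed in; nothing more can be done
None
the job is handed in; nothing more can be done
```

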